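# Gauge the candle cups and set the warmer

## Task

Turn the warmer's thermostat dial to the green tab so that the plate warms up while you sort the brass candle cups. Try them one after another on the gauge pin, in the order of their foot colours red, yellow, blue, white, black (some may be missing); stand every cup that slides right down over the pin upright on the warmer's steel plate, and every cup that stops on top of the pin upright in the wooden reject tray, without forcing it. Only when every cup is sorted, turn the dial on to the red tab, and leave the other things on the bench alone.

Things in the scene. Friction and masses are not known exactly. Their poses are not given: they have to be found in the camera images.
- dial (a joint): thermostat dial of the warmer, rad: 0 at the end stop (off), grows as the dial is turned clockwise seen from above, to 4.71 at the other stop; smooth, no clicks, stays where it is left; friction 0.05 N m. A round grey ribbed knob, 32 mm across, on a black skirt 58 mm across and 5 mm high; the knob's top is 28 mm above the housing's top, and the skirt's top 5 mm above it
- dial_axis (a point): point on the (vertical) axis of the dial, at the height of the warmer housing's top, 35 mm above the bench
- pointer_tip (a point): tip of the dial's white pointer line, 36 mm from the dial's axis (the line is painted to 35 mm), 5 mm above the housing; turns with the dial
- green_mark (a point): green pointed tab set at the rim of the thermostat dial's scale at an angle that differs each time; this point is its inner tip, 36 mm from the dial's axis and level with the pointer_tip, which stands exactly over it (same x, y) when the dial is set to this tab. The tab offers no resistance and stays where it is
- red_mark (a point): red pointed tab set at the rim of the thermostat dial's scale at an angle that differs each time; this point is its inner tip, 36 mm from the dial's axis and level with the pointer_tip, which stands exactly over it (same x, y) when the dial is set to this tab. The tab offers no resistance and stays where it is. It always lies clockwise of the green one
- plate (a point): centre of the steel plate's top, 40 mm above the bench, at the left of the white warmer (180 x 290 x 35 mm, fixed to the bench, dial at its right); x and y run along the plate's sides, y towards the side away from the dial. The flat area is 150 x 150 mm inside a 5 mm wide lip that stands 9 mm above it
- gauge_foot (a point): centre of the top of the gauge's square steel foot (85 x 85 x 14 mm, fixed to the bench), where the pin starts: a cup that fits ends with its underside here
- gauge_tip (a point): centre of the top of the gauge pin: upright, 18 mm in diameter, 45 mm long, its last 3.5 mm tapering to 14 mm
- tray_floor (a point): centre of the inner floor of the wooden reject tray, fixed to the bench; x and y run along its sides. Outside 150 x 160 mm (x, y), walls 6 mm thick; the floor lies 14 mm and the rim 34 mm above the bench
- tape: roll of masking tape, 100 x 98 x 25 mm, lying behind the gauge; a bystander, origin at its underside
- glue: glue bottle, 58 mm across, 152 mm high, standing at the back; a bystander, origin at its underside
- can: ribbed grey tin, 76 mm across, 110 mm high, standing at the back right; a bystander, origin at its underside
- cup_red: brass candle cup: an upright tube, 30 mm outside diameter, with a round red foot flange 47 mm across and 5 mm thick; 42 mm high, 70 g, its bore open at both ends; origin at the centre of its underside, z up its axis. The bore is either 22 mm (fits over the gauge pin) or 15 mm (tight, stops on the pin's tip); which one is not told. May be absent
- cup_yellow: brass candle cup: an upright tube, 30 mm outside diameter, with a round yellow foot flange 47 mm across and 5 mm thick; 42 mm high, 70 g, its bore open at both ends; origin at the centre of its underside, z up its axis. The bore is either 22 mm (fits over the gauge pin) or 15 mm (tight, stops on the pin's tip); which one is not told. May be absent
- cup_blue: brass candle cup: an upright tube, 30 mm outside diameter, with a round blue foot flange 47 mm across and 5 mm thick; 42 mm high, 70 g, its bore open at both ends; origin at the centre of its underside, z up its axis. The bore is either 22 mm (fits over the gauge pin) or 15 mm (tight, stops on the pin's tip); which one is not told. Always present
- cup_white: brass candle cup: an upright tube, 30 mm outside diameter, with a round white foot flange 47 mm across and 5 mm thick; 42 mm high, 70 g, its bore open at both ends; origin at the centre of its underside, z up its axis. The bore is either 22 mm (fits over the gauge pin) or 15 mm (tight, stops on the pin's tip); which one is not told. May be absent
- cup_black: brass candle cup: an upright tube, 30 mm outside diameter, with a round black foot flange 47 mm across and 5 mm thick; 42 mm high, 70 g, its bore open at both ends; origin at the centre of its underside, z up its axis. The bore is either 22 mm (fits over the gauge pin) or 15 mm (tight, stops on the pin's tip); which one is not told. May be absent
There are look-alikes about, which are no part of the job. Leave any turquoise look-alike of the cup_red alone.

How it is judged:
By the outcome, as a careful person would: the job done as asked, in the order asked, and still so for the second after the job is handed in, with the robot touching nothing.
Of cup_red, cup_yellow, cup_white, cup_black only 2 to 4 are there at a start; the rules pass over those that are not, and their reading is None.
At some moment in a run one of cup_red, cup_yellow, cup_blue, cup_white, cup_black may be knocked a few centimetres aside while the robot is not near it.
It also fails if it takes over 210 s, if anything falls off the work surface, if the arm or the gripper's body presses on something with over 40 N, if the wrist force passes 120 N, or if a joint passes its speed limit or range.

## Robot

A 6-joint arm with a two-finger parallel gripper is mounted at the origin on the work surface; the furniture and walls round the work are solid. World frame = base frame: x ahead of the robot, y to its left, z up, the work surface at z = 0. Lengths are in m, angles in rad, forces in N, time in s.
With the tool pointing down it reaches from about 0.375 to 0.975 m from the base axis. Payload 3.8 kg.
Tool frame: the origin (TCP) lies midway between the tips of the shut fingers; the grasp point (between the pads) lies 19 mm behind it; z points along the fingers, y is the line along which they close (so a half turn about z gives the same grasp; the last joint's range is limited). The gripper opens to 88 mm and grips with 3 to 60 N. Pads are 18 mm wide; open, the fingers measure 123 mm over their backs; the gripper's body (75 mm by 187 mm) begins 45 mm behind the grasp point.
Start: joints at [1.119, 0.264, 1.604, -0, 1.274, -0.037], TCP at [0.272, 0.618, 0.239] pointing down, gripper open.
Joint ranges: [-2.63, 2.63], [-0.94, 2.18], [0.31, 2.57], [-1.31, 4.45], [0, 2.66], [-2.55, 2.55]. Speed limits (rad/s): [2.57, 2.57, 3.14, 3.14, 3.14, 3.14].

## Interface

Orientations are given as a unit quaternion [w, x, y, z].
In Python, from cell import env gives the robot as it stands.
- The arm moves only by the shell command python3 -m handwheel 'ROWS' [FORCE]. ROWS is JSON, a list of rows, each a list of 5 numbers: the shift along the tool's x, y, z in mm, then the turn about the tool's z in degrees, then the finger opening in mm, from 0 to 88.1. In form: [[x, y, z, spin, fingers], ...]. A call has exactly 10 rows; each row shifts and turns the commanded pose from where the row before left it, along the tool's axes as they then stand; what a row does not reach is not made up. A row lasts 1/8 s, in which the tool goes at most 62.5 mm and 10.7 degrees, less where a joint would pass 70% of its speed; a pose out of reach is approached as far as the arm can. A call with a gripper value outside its range is refused whole. The fingers move at their own pace and stop on an object; FORCE is the grip in N (left out, the last holds). Time passes only in rows, so rows that do not move let the fingers close, or fill a call up. It gives the time, the measured TCP pose, the force, the opening and the grip force at its end, in the units of the state.
- env.read_state(): the state, without advancing time (a new reading comes with each control period).
- env.camera(name): name is "scene" or "top" or "wrist"; returns a dict with "image" (384x512x3 uint8, blue, green, red), "fx", "fy", "cx", "cy" (pixels), "dist_coeffs" ([k1, k2, p1, p2, k3] as OpenCV has them; the pictures are not rectified), "rvec" (rotation vector, rad) and "tvec" (3), from world to camera coordinates, as OpenCV has them; the wrist camera has in their place "mount" (4x4, takes a point from camera to tool coordinates, whose origin is the TCP and whose axes are the flange's). Camera axes: x right, y down, z forward; pixel columns grow to the right and rows downward; lengths in m; the calibration is good to about 2 mm. A picture is of the moment at which its call begins: read the wrist's pose just before it. There is no depth.
- env.finish_job(): hands the job in; it is judged then, once.
The state is a dict: "t": time; "q": joint angles; "joint_velocities": joint speeds; "joint_efforts": joint torques, N m; "ee_pos": TCP position; "ee_rot": TCP orientation; "ft_force": force on the tool from outside, world axes, zero at the start; "moment": the same for the moment, N m; "grip_width": finger opening in m; "grasp_force": force on a finger pad.
Only numpy, scipy, OpenCV 4.12 (cv2) and the standard library are available. Lean on these libraries where they do the work, as an engineer would, in place of code of your own. Each camera call takes 0.05 s, during which the arm holds its last target. There are 200 camera calls.

## Working session

There is one attempt and no reset: what is moved stays moved. The work goes in short steps, Python scripts to look and compute and a shell command to move; the robot and the scene stay as the last step left them, time stands still between calls to the robot, and variables do not carry over. Pictures are saved under pics/ and viewed, at most 14 in all, crops included, and the job is handed in when it is done.

```bash
mkdir -p pics; ls; cat > h.py <<'E'
import numpy as np, cv2
from scipy.spatial.transform import Rotation as R
from cell import env
def snap(name,fn=None):
    s=env.read_state(); c=env.camera(name)
    if fn: cv2.imwrite('pics/'+fn,c['image'])
    K=np.array([[c['fx'],0,c['cx']],[0,c['fy'],c['cy']],[0,0,1.]])
    if name=='wrist':
        q=s['ee_rot']; T=np.eye(4); T[:3,:3]=R.from_quat([q[1],q[2],q[3],q[0]]).as_matrix(); T[:3,3]=s['ee_pos']
        M=T@np.array(c['mount'])
        Rw=M[:3,:3].T; t=-Rw@M[:3,3]
    else:
        Rw=cv2.Rodrigues(np.array(c['rvec'],float))[0]; t=np.array(c['tvec'],float).ravel()
    return dict(img=c['image'],K=K,d=np.array(c['dist_coeffs'],float),R=Rw,t=t,s=s)
def ray(v,px,z):
    u=cv2.undistortPoints(np.array([[px]],float),v['K'],v['d']).ravel()
    d=v['R'].T@np.array([u[0],u[1],1]); o=-v['R'].T@v['t']
    return o+d*(z-o[2])/d[2]
def proj(v,P):
    return cv2.projectPoints(np.array([P],float),cv2.Rodrigues(v['R'])[0],v['t'],v['K'],v['d'])[0].reshape(-1,2)
def save(v,fn):
    import pickle; pickle.dump(v,open(fn,'wb'))
E
python3 - <<'E'
from h import *
import cv2
for n in ['scene','top','wrist']:
    v=snap(n); save(v,n+'.pkl'); print(n,(-v['R'].T@v['t']).round(3))
    cv2.imwrite(f'pics/{n}0.png',cv2.resize(v['img'],(800,600),interpolation=2))
print(v['s'])
E
```

```text
pics
scene [ 0.074 -0.97   0.704]
top [ 0.353 -0.103  1.189]
wrist [0.212 0.643 0.386]
{'t': 0.1, 'q': array([ 1.11910447e+00,  2.64675285e-01,  1.60522377e+00, -4.69815433e-05,
        1.27369416e+00, -3.69032531e-02]), 'joint_velocities': array([-0.00072202, -0.00095359, -0.00271913, -0.00048891,  0.00040115,
       -0.00097519]), 'joint_efforts': array([ 1.02080405e-03, -5.03615355e+01, -3.58072972e+01,  7.31158094e-02,
        2.33236182e-02, -3.07642244e-05]), 'ee_pos': array([0.27176277, 0.61718113, 0.23752159]), 'ee_rot': array([-2.20154142e-04,  2.05903889e-01,  9.78571708e-01, -9.76008798e-04]), 'ft_force': array([-0.21551291,  0.30561784, -0.10963311]), 'moment': array([-0.03058534,  0.00813103,  0.04382409]), 'grasp_force': 0.0, 'grip_width': 0.08800114363892739}
```

View pics/top0.png

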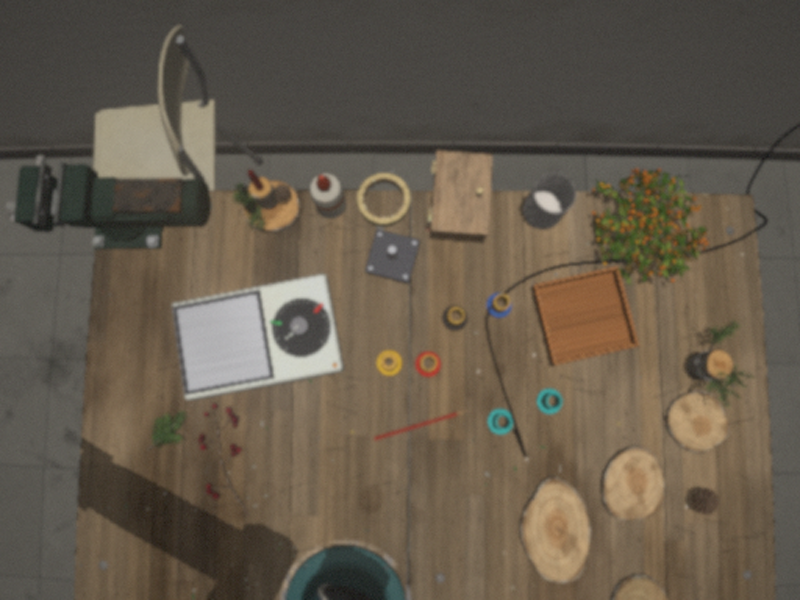

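View pics/scene0.png

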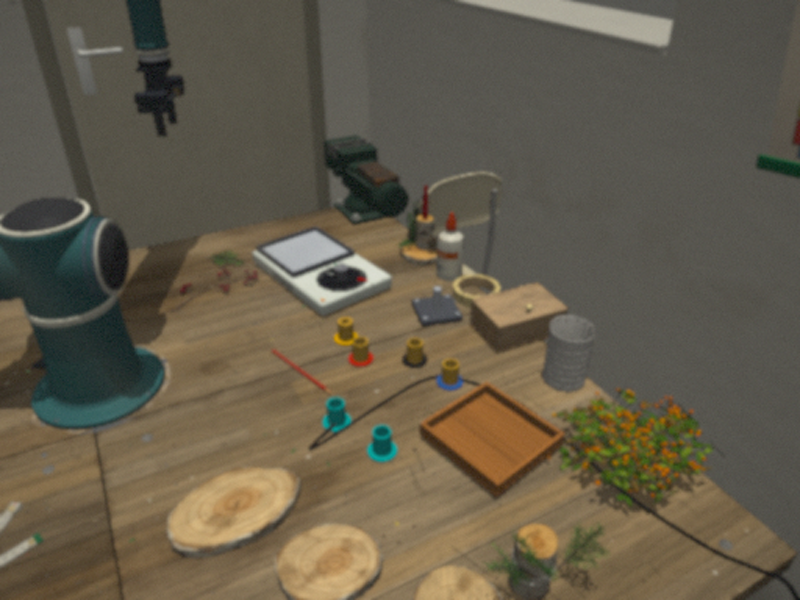

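Top view at 800×600: candidate cups are yellow (389,362), red (428,363), black (455,317) and blue (500,304). There is no white cup. The turquoise look-alikes are at (500,421) and (550,401), to be left alone. The dial is at (300,326), the gauge pin at (392,251) and the tray at (585,316).

```bash
python3 - <<'E'
from h import *
import pickle
v=pickle.load(open('top.pkl','rb'))
c=v['img'][165:265,225:345]; cv2.imwrite('pics/c1.png',cv2.resize(c,None,fx=6,fy=6,interpolation=2))
P=dict(dial=(298,326,.06),pin=(392,250,.059),yellow=(389,362,.042),red=(428,363,.042),black=(455,315,.042),blue=(501,302,.042),
 tl=(535,288,.034),tr=(619,270,.034),br=(636,346,.034),bl=(553,363,.034), pl1=(175,306,.044),pl2=(262,291,.044),pl3=(272,378,.044),pl4=(187,394,.044),
 f1=(374,231,.014),f2=(420,241,.014),f3=(411,282,.014),f4=(366,271,.014),tq1=(500,421,.042),tq2=(550,401,.042))
for k,(a,b,z) in P.items(): print(k,ray(v,(a/1.5625,b/1.5625),z).round(4))
s=v['s'];q=s['ee_rot'];print(R.from_quat([q[1],q[2],q[3],q[0]]).as_matrix().round(3))
print(env.camera('wrist')['mount'])
E
```

```text
dial [0.489  0.0865 0.06  ]
pin [ 0.6267 -0.077   0.059 ]
yellow [ 0.4287 -0.0734  0.042 ]
red [ 0.4275 -0.1419  0.042 ]
black [ 0.513  -0.1897  0.042 ]
blue [ 0.537  -0.2719  0.042 ]
tl [ 0.5643 -0.3351  0.034 ]
tr [ 0.5988 -0.4905  0.034 ]
br [ 0.4601 -0.5156  0.034 ]
bl [ 0.4293 -0.3642  0.034 ]
pl1 [0.5253 0.3154 0.044 ]
pl2 [0.5538 0.1565 0.044 ]
pl3 [0.3983 0.1325 0.044 ]
pl4 [0.3677 0.2844 0.044 ]
f1 [ 0.6737 -0.0421  0.014 ]
f2 [ 0.655  -0.1277  0.014 ]
f3 [ 0.5775 -0.1115  0.014 ]
f4 [ 0.5976 -0.0285  0.014 ]
tq1 [ 0.3274 -0.2675  0.042 ]
tq2 [ 0.3622 -0.3556  0.042 ]
[[-0.915  0.403 -0.001]
 [ 0.403  0.915 -0.002]
 [ 0.    -0.002 -1.   ]]
[[-3.64890326e-04 -9.67056353e-01 -2.54562127e-01  6.53439551e-02]
 [ 9.99999878e-01 -2.68406348e-04 -4.13754470e-04 -8.17529364e-04]
 [ 3.31797799e-04 -2.54562247e-01  9.67056334e-01 -1.48024066e-01]
 [ 0.00000000e+00  0.00000000e+00  0.00000000e+00  1.00000000e+00]]
```

View pics/c1.png

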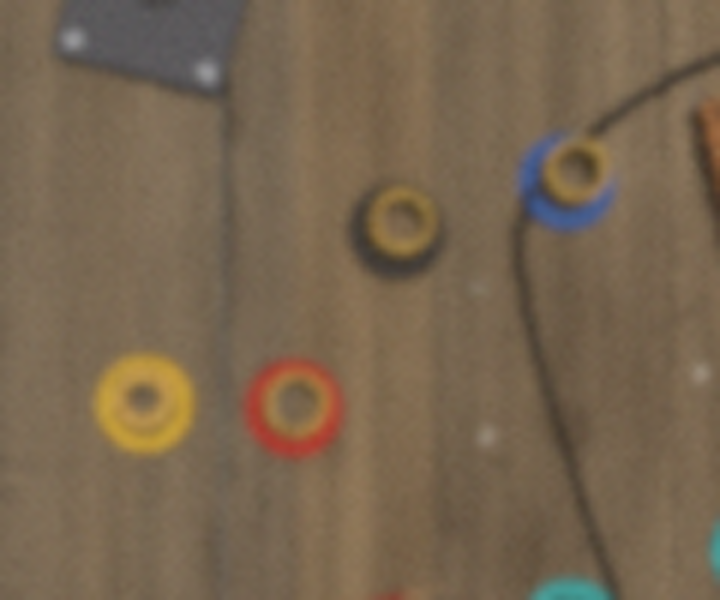

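```bash
python3 -m handwheel '[[-40,-39,2,0,88],[-40,-39,2,0,88],[-40,-39,2,0,88],[-40,-39,2,0,88],[-40,-39,2,0,88],[-40,-39,3,0,60],[-40,-39,3,0,60],[-40,-39,3,0,60],[-40,-39,3,0,60],[-40,-39,3,0,60]]'
python3 -m handwheel '[[-10,-8,4,0,60],[0,0,4,0,60],[0,0,4,0,60],[0,0,4,0,60],[0,0,4,0,60],[0,0,4,0,60],[0,0,4,0,60],[0,0,4,0,60],[0,0,0,0,60],[0,0,0,0,60]]'
python3 - <<'E'
from h import *
v=snap('wrist'); save(v,'w1.pkl'); print(v['s']['ee_pos'],v['K'][0,0])
print(proj(v,(.489,.0865,.063)))
cv2.imwrite('pics/w1.png',cv2.resize(v['img'],(800,600),interpolation=2))
E
```

```text
t: 1.45
ee_pos: [0.4813, 0.0979, 0.2137]
ee_rot: [0.0, 0.206, 0.979, 0.0]
ft_force: [1.0, 0.4, -0.6]
grip_width: 0.0596
grasp_force: 0.0
t: 2.7
ee_pos: [0.4869, 0.0882, 0.1818]
ee_rot: [0.0, 0.206, 0.979, 0.0]
ft_force: [0.4, -0.4, 0.1]
grip_width: 0.0603
grasp_force: 0.0
[0.48694571 0.08821487 0.181755  ] 329.0860927508897
[[251.09652117 189.71602636]]
```

View pics/w1.png

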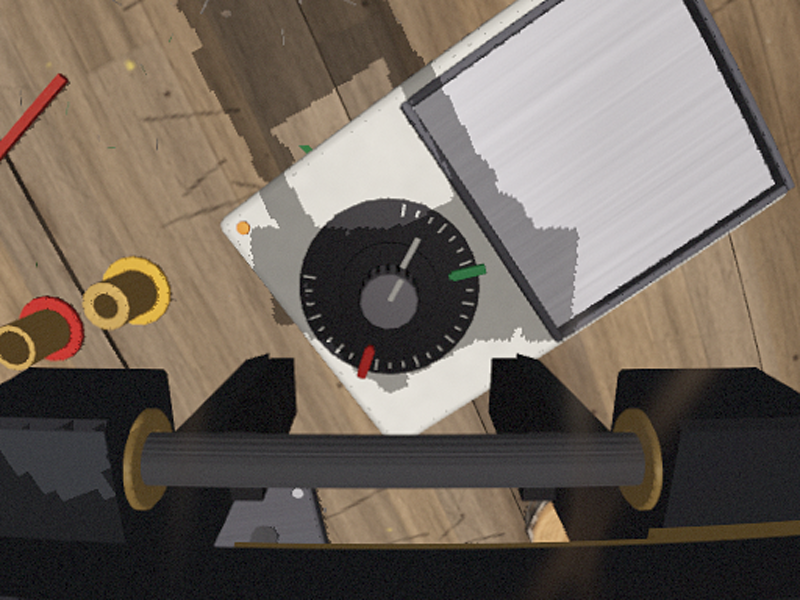

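Wrist view: the knob's top is at (389,301) and the skirt spans columns 301–479 and rows 198–374. The pointer's tip is at (417,239), the green tip at (450,275) and the red tip at (370,348).

```bash
python3 - <<'E'
from h import *
import pickle
v=pickle.load(open('w1.pkl','rb'))
f=lambda a,b,z: ray(v,(a/1.5625,b/1.5625),z)
k=f(389,301,.063); print('knob',k)
print('skirt',f(390,286,.040),[f(*p,.04).round(4) for p in((301,286),(479,286),(390,198),(390,374))])
c=(k+f(390,286,.040))/2
for n,p in dict(ptr=(417,239),green=(450,275),red=(370,348)).items():
    P=f(*p,.040); d=P[:2]-c[:2]; print(n,P.round(4),np.hypot(*d),np.degrees(np.arctan2(d[1],d[0])))
c=v['img'][110:260,170:330]; cv2.imwrite('pics/c2.png',cv2.resize(c,None,fx=5,fy=5,interpolation=2)[:600*2,:800])
# pin and plate
pts=[f(*p,.049) for p in((404,103),(556,338),(791,184))]; print('platecorners',pts)
E
```

```text
knob [0.49059212 0.08384049 0.063     ]
skirt [0.48811841 0.08541931 0.04      ] [array([0.4673, 0.0382, 0.04  ]), array([0.5089, 0.1326, 0.04  ]), array([0.4422, 0.1057, 0.04  ]), array([0.5382, 0.0633, 0.04  ])]
ptr [0.4693 0.1104 0.04  ] 0.0326704703375012 127.83786864469211
green [0.4961 0.1197 0.04  ] 0.03568018036399015 79.09918434959782
red [0.5181 0.0591 0.04  ] 0.038429305392486186 -41.63312631250803
platecorners [array([0.40002422, 0.13233368, 0.049     ]), array([0.55336705, 0.16197415, 0.049     ]), array([0.52291071, 0.3167243 , 0.049     ])]
```

```bash
python3 -m handwheel '[[-4.5,-2.4,15,0,56],[0,0,20,0,56],[0,0,20,0,56],[0,0,20,0,56],[0,0,20,0,56],[0,0,20,0,56],[0,0,12,0,56],[0,0,8.5,0,56],[0,0,0,0,56],[0,0,0,0,56]]' 25
python3 -m handwheel '[[0,0,0,0,25],[0,0,0,0,25],[0,0,0,0,25],[0,0,0,0,25],[0,0,0,0,25],[0,0,0,0,25],[0,0,0,8,25],[0,0,0,8,25],[0,0,0,8,25],[0,0,0,0,25]]'
```

```text
t: 4.0
ee_pos: [0.4906, 0.0843, 0.0468]
ee_rot: [0.001, 0.206, 0.979, 0.0]
ft_force: [1.3, 0.8, 0.2]
grip_width: 0.0558
grasp_force: 0.0
t: 5.25
ee_pos: [0.4905, 0.0847, 0.0466]
ee_rot: [0.0, 0.404, 0.915, 0.001]
ft_force: [0.4, 4.0, 2.3]
grip_width: 0.031
grasp_force: 25.0
```

```bash
python3 -m handwheel '[[0,0,0,8,25],[0,0,0,8,25],[0,0,0,8,25],[0,0,0,0.7,25],[0,0,0,0,25],[0,0,0,0,56],[0,0,0,0,56],[0,0,0,0,56],[0,0,0,0,56],[0,0,-15,0,56]]'
python3 -m handwheel '[[0,0,-25,0,56],[0,0,-30,0,56],[0,0,-30,0,56],[0,0,-30,0,56],[0,0,0,-10,56],[0,0,0,-10,56],[0,0,0,-10,56],[0,0,0,-10,56],[0,0,0,-9,56],[0,0,0,0,56]]'
python3 - <<'E'
from h import *
v=snap('wrist'); save(v,'w2.pkl'); print(v['s']['ee_pos'],v['s']['q'])
cv2.imwrite('pics/c3.png',cv2.resize(v['img'][100:250,150:350],None,fx=4,fy=4,interpolation=2))
E
```

```text
t: 6.5
ee_pos: [0.4886, 0.084, 0.0605]
ee_rot: [-0.001, 0.591, 0.807, -0.001]
ft_force: [0.3, 0.6, -0.3]
grip_width: 0.0557
grasp_force: 0.0
t: 7.75
ee_pos: [0.4902, 0.0843, 0.1773]
ee_rot: [0.001, 0.204, 0.979, 0.0]
ft_force: [0.9, -0.3, 0.1]
grip_width: 0.056
grasp_force: 0.0
[0.49023802 0.08428931 0.17725592] [ 1.20225184e-01 -2.64089460e-02  2.04436697e+00 -5.28088424e-05
  1.12244827e+00 -1.03949107e+00]
```

View pics/c3.png

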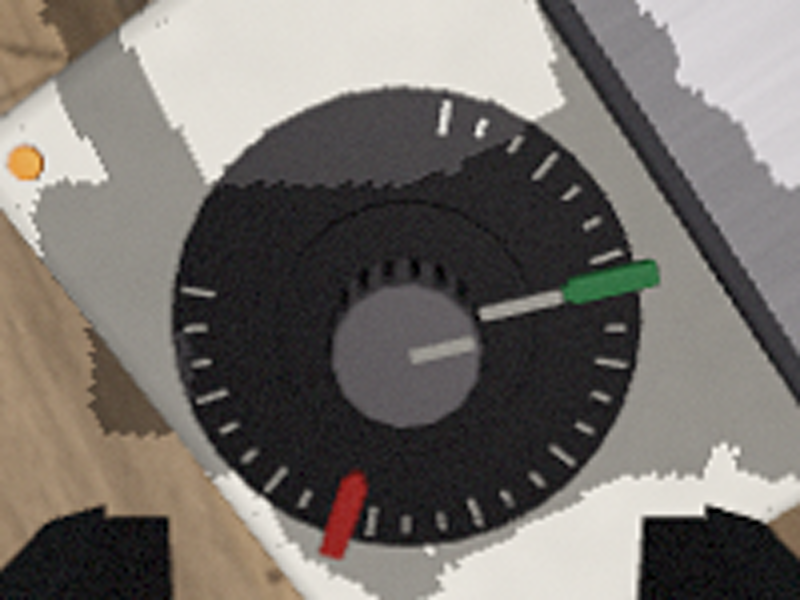

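```bash
python3 - <<'E'
from h import *
import pickle
v=pickle.load(open('w2.pkl','rb'))
im=v['img']
cv2.imwrite('pics/c4.png',cv2.resize(im[160:186,264:320],None,fx=14,fy=14,interpolation=cv2.INTER_NEAREST))
g=lambda a,b,z: ray(v,(150+a/4,100+b/4),z)
c=g(405,354,.063); print(c)
c2=(g(175,320,.0355)+g(640,320,.0355))/2; print(c2)
hsv=cv2.cvtColor(im,cv2.COLOR_BGR2HSV)
def ang(m):
    y,x=np.nonzero(m); P=np.array([ray(v,(a,b),.04) for a,b in zip(x,y)])[:,:2]-(.4898,.0843)
    r=np.hypot(*P.T); a=np.degrees(np.arctan2(P[:,1],P[:,0])); return len(r),r.min(),r.max(),a.mean()
sub=np.zeros(im.shape[:2],bool); sub[150:245,190:320]=1
print('green',ang(sub&(hsv[...,0]>40)&(hsv[...,0]<90)&(hsv[...,1]>120)))
print('red',ang(sub&((hsv[...,0]<8)|(hsv[...,0]>172))&(hsv[...,1]>130)))
s2=np.zeros_like(sub); s2[170:183,268:292]=1
print('ptr',ang(s2&(im.min(2)>100)))
E
```

```text
[0.49048021 0.08357662 0.063     ]
[0.48979903 0.08453756 0.0355    ]
green (164, np.float64(0.013917047599132515), np.float64(0.0821515883868992), np.float64(76.07486688607446))
red (156, np.float64(0.035235582314171954), np.float64(0.08357998972118104), np.float64(-41.466076274306126))
ptr (71, np.float64(0.0163959187981556), np.float64(0.03469314084584195), np.float64(77.0329889537338))
```

View pics/c4.png

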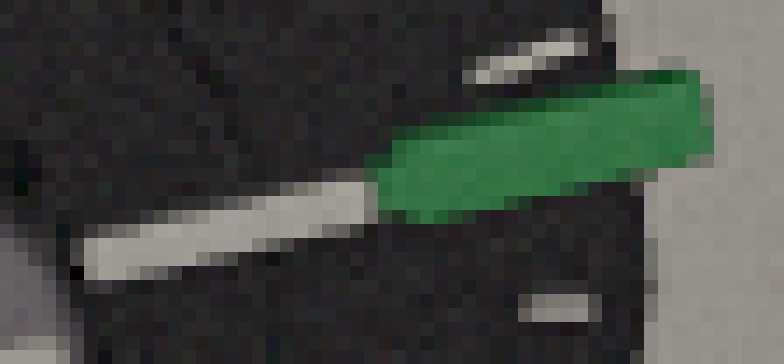

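```bash
cat >> h.py <<'E'
def dial(v,C=(.4900,.0842)):
    im=v['img']; hsv=cv2.cvtColor(im,cv2.COLOR_BGR2HSV); H,S=hsv[...,0],hsv[...,1]
    y,x=np.mgrid[:384,:512]; X=np.stack([x.ravel(),y.ravel()],1).astype(float)
    P=np.array([ray(v,p,.04) for p in X])[:,:2]-C
    r=np.hypot(*P.T).reshape(H.shape); a=np.degrees(np.arctan2(P[:,1],P[:,0])).reshape(H.shape)
    for n,m in dict(green=(H>40)&(H<90)&(S>100)&(r<.056)&(r>.034),greentip=(H>40)&(H<90)&(S>100)&(r<.041)&(r>.034),red=((H<8)|(H>172))&(S>130)&(r<.056)&(r>.034),
                    redtip=((H<8)|(H>172))&(S>130)&(r<.041)&(r>.034),ptr=(im.min(2)>100)&(r<.036)&(r>.022)&(S<50)).items():
        print(n,m.sum(),a[m].mean().round(2),a[m].std().round(1))
E
python3 - <<'E'
from h import *
import pickle
for C in [(.4898,.0845),(.4904,.0838)]:dial(pickle.load(open('w2.pkl','rb')),C)
E
```

```text
green 164 79.16 2.3
greentip 45 79.15 2.6
red 145 -42.05 2.4
redtip 35 -42.17 2.5
ptr 48 77.32 1.9
green 160 80.07 2.3
greentip 40 80.12 2.6
red 150 -41.89 2.4
redtip 42 -42.06 2.7
ptr 51 78.77 1.8
```

The pointer is about 1.5° past green, so I'll correct it.

```bash
python3 -m handwheel '[[0,0,25,0,56],[0,0,30,0,56],[0,0,30,0,56],[0,0,30,0,56],[0,0,15,0,56],[0,0,0,0,25],[0,0,0,0,25],[0,0,0,0,25],[0,0,0,0,25],[0,0,0,0,25]]'
python3 -m handwheel '[[0,0,0,-0.5,25],[0,0,0,-0.5,25],[0,0,0,-0.6,25],[0,0,0,0,25],[0,0,0,0,56],[0,0,0,0,56],[0,0,0,0,56],[0,0,-30,0,56],[0,0,-50,0,56],[0,0,-50,0,56]]'
python3 - <<'E'
from h import *
v=snap('wrist');dial(v,(.4898,.0845)); print(v['s']['ee_pos'])
E
```

```text
t: 9.05
ee_pos: [0.4912, 0.0842, 0.0475]
ee_rot: [0.001, 0.203, 0.979, 0.0]
ft_force: [-1.5, -1.0, 5.8]
grip_width: 0.0308
grasp_force: 25.1
t: 10.3
ee_pos: [0.4893, 0.0843, 0.1769]
ee_rot: [-0.001, 0.19, 0.982, -0.0]
ft_force: [0.6, -1.2, 0.5]
grip_width: 0.0557
grasp_force: 0.0
green 163 79.09 2.4
greentip 45 78.97 2.7
red 142 -42.13 2.4
redtip 34 -42.32 2.5
ptr 48 79.06 1.9
[0.48928522 0.08425543 0.17686487]
```

```bash
cat >> h.py <<'E'
def togo(x,y,z=None,s=None):
    s=s or env.read_state(); q=s['ee_rot']; M=R.from_quat([q[1],q[2],q[3],q[0]]).as_matrix()
    d=np.array([x,y,s['ee_pos'][2] if z is None else z])-s['ee_pos']
    print('togo mm',(M.T@d*1000).round(1),'tool y dir deg',np.degrees(np.arctan2(M[1,1],M[0,1])).round(1),'tcp',s['ee_pos'].round(4))
E
python3 - <<'E'
from h import *
import pickle
v=pickle.load(open('top.pkl','rb'))
f=lambda a,b,z: ray(v,(225+a/6,165+b/6),z).round(4)
for n,p in dict(yellow=(145,403),red=(294,409),black=(396,231),blue=(567,183)).items(): print(n,f(*p,.005))
g=lambda a,b,z: ray(v,(a/1.5625,b/1.5625),z).round(3)
print('glue',g(328,205,0),g(323,183,.15),'box',g(433,236,.07),g(486,238,.07), 'tape',g(384,199,.02))
togo(.4275,-.142,.15)
E
```

```text
yellow [ 0.4298 -0.073   0.005 ]
red [ 0.4275 -0.1434  0.005 ]
black [ 0.5127 -0.1919  0.005 ]
blue [ 0.5364 -0.274   0.005 ]
glue [0.728 0.047 0.   ] [0.719 0.038 0.15 ] box [ 0.65 -0.15  0.07] [ 0.647 -0.243  0.07 ] tape [ 0.734 -0.06   0.02 ]
togo mm [ -22.5 -235.4   33.7] tool y dir deg 68.1 tcp [0.4939 0.0848 0.1847]
```

```bash
python3 -m handwheel '[[-3,-29,0,0,60],[-3,-29,0,0,60],[-3,-30,0,0,60],[-3,-30,0,0,60],[-3,-30,0,0,60],[-5,-43,0,0,60],[-5,-43,0,10,60],[0,0,5,10,60],[0,0,10,10,60],[0,0,0,3,60]]'
python3 -m handwheel '[[0,0,5,0,55],[0,0,5,0,55],[0,0,0,0,55],[0,0,0,0,55],[0,0,0,0,55],[0,0,0,0,55],[0,0,0,0,55],[0,0,0,0,55],[0,0,0,0,55],[0,0,0,0,55]]'
python3 - <<'E'
from h import *
v=snap('wrist'); save(v,'w3.pkl'); togo(.4275,-.1425,.15)
cv2.imwrite('pics/w3.png',cv2.resize(v['img'],(800,600),interpolation=2))
E
```

```text
t: 11.6
ee_pos: [0.4251, -0.1421, 0.1599]
ee_rot: [-0.001, 0.462, 0.887, -0.0]
ft_force: [0.2, 0.5, 0.1]
grip_width: 0.0599
grasp_force: 0.0
t: 12.85
ee_pos: [0.4261, -0.1422, 0.1512]
ee_rot: [-0.0, 0.461, 0.888, 0.0]
ft_force: [0.5, -0.2, -0.4]
grip_width: 0.055
grasp_force: 0.0
togo mm [-1.1  1.   1.2] tool y dir deg 35.1 tcp [ 0.4261 -0.1422  0.1512]
```

View pics/w3.png

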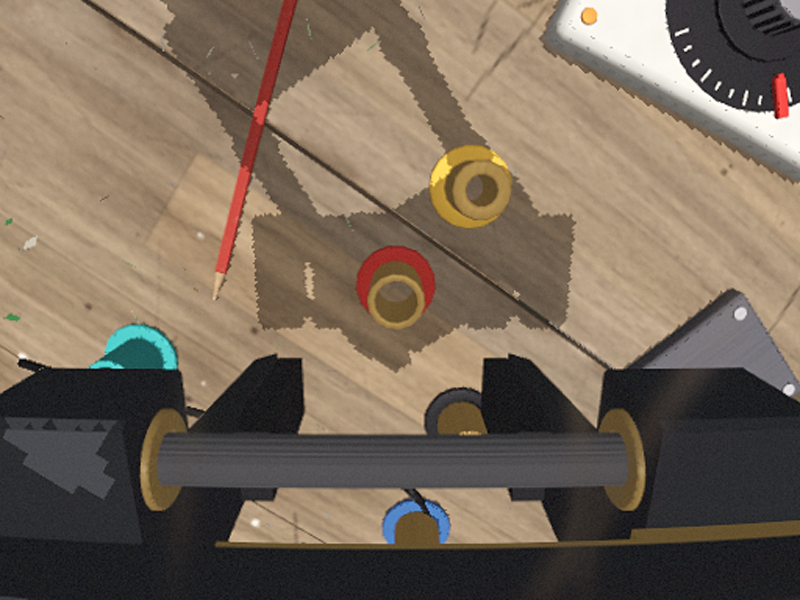

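```bash
python3 - <<'E'
from h import *
import pickle
v=pickle.load(open('w3.pkl','rb'))
g=lambda a,b,z: ray(v,(a/1.5625,b/1.5625),z).round(4)
print(g(396,300,.042),g(396,285,.005),'yellow',g(482,190,.042),g(471,187,.005))
r=g(396,300,.042); togo(r[0],r[1],.012)
E
```

```text
[ 0.4285 -0.1436  0.042 ] [ 0.429 -0.144  0.005] yellow [ 0.4308 -0.0735  0.042 ] [ 0.4309 -0.0735  0.005 ]
togo mm [ -2.5   1.2 139.2] tool y dir deg 35.1 tcp [ 0.4261 -0.1422  0.1512]
```

```bash
python3 -m handwheel '[[-2.5,1.2,20,0,55],[0,0,25,0,55],[0,0,25,0,55],[0,0,25,0,55],[0,0,25,0,55],[0,0,12,0,55],[0,0,7,0,55],[0,0,0,0,24],[0,0,0,0,24],[0,0,0,0,24]]' 20
python3 -m handwheel '[[0,0,0,0,24],[0,0,0,0,24],[0,0,-10,0,24],[0,0,-30,0,24],[0,0,-30,0,24],[0,0,-30,0,24],[-20,30,0,0,24],[-20,40,0,0,24],[-20,40,0,0,24],[-20,40,0,0,24]]'
python3 -m handwheel '[[-20,30,0,0,24],[-9,20,0,0,24],[0,0,0,0,24],[0,0,0,0,24],[0,0,0,0,24],[0,0,0,0,24],[0,0,0,0,24],[0,0,0,0,24],[0,0,0,0,24],[0,0,0,0,24]]'
python3 - <<'E'
from h import *
v=snap('wrist'); save(v,'w4.pkl'); togo(.6267,-.077,.075)
cv2.imwrite('pics/w4.png',cv2.resize(v['img'],(800,600),interpolation=2))
E
```

```text
t: 14.15
ee_pos: [0.4293, -0.1439, 0.013]
ee_rot: [0.001, 0.461, 0.888, 0.0]
ft_force: [0.3, -0.1, 1.8]
grip_width: 0.0294
grasp_force: 20.0
t: 15.4
ee_pos: [0.598, -0.1223, 0.1122]
ee_rot: [-0.0, 0.461, 0.888, -0.0]
ft_force: [-0.1, -0.9, -0.5]
grip_width: 0.0297
grasp_force: 20.0
t: 16.65
ee_pos: [0.6548, -0.1176, 0.1122]
ee_rot: [-0.0, 0.461, 0.888, 0.0]
ft_force: [0.9, 0.4, -1.2]
grip_width: 0.0294
grasp_force: 20.0
togo mm [49.4  0.4 37.2] tool y dir deg 35.1 tcp [ 0.6548 -0.1176  0.1122]
```

View pics/w4.png

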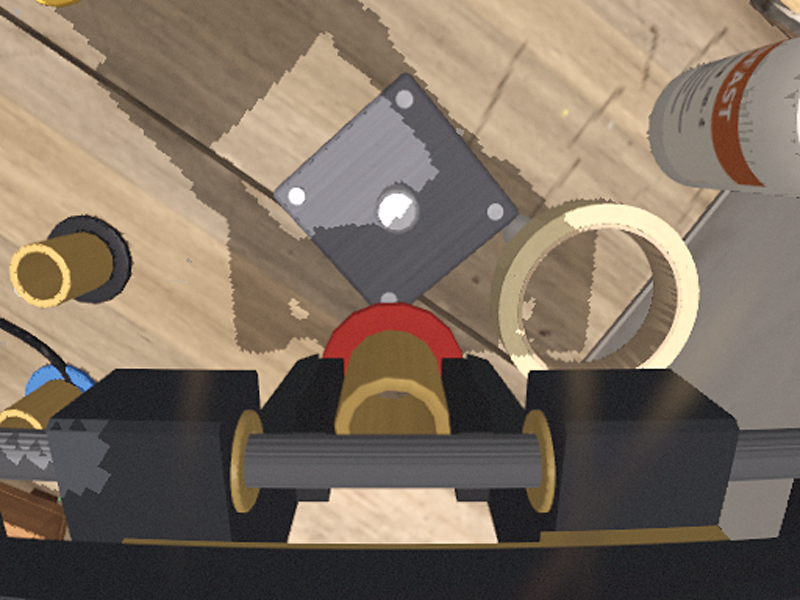

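```bash
python3 - <<'E'
from h import *
import pickle
v=pickle.load(open('w4.pkl','rb'))
g=lambda a,b,z: ray(v,(a/1.5625,b/1.5625),z).round(4)
print('foot',g(517,214,.014),g(275,192,.014),(g(517,214,.014)+g(275,192,.014))/2,g(405,73,.014),'pin',g(398,211,.059),g(396,203,.014))
print('cuptop edges',g(335,420,.142),g(450,420,.142),'rim near',g(392,377,.142),'flange',g(393,303,.105),v['s']['ee_pos'])
print(togo(.6267,-.077))
E
```

```text
foot [ 0.6782 -0.0488  0.014 ] [ 0.5783 -0.1065  0.014 ] [ 0.62825 -0.07765  0.014  ] [ 0.5979 -0.0281  0.014 ] pin [ 0.6285 -0.0776  0.059 ] [ 0.6281 -0.078   0.014 ]
cuptop edges [ 0.641  -0.1244  0.142 ] [ 0.6649 -0.1076  0.142 ] rim near [ 0.646  -0.1064  0.142 ] flange [ 0.641  -0.0988  0.105 ] [ 0.65477459 -0.11760094  0.11218334]
togo mm [49.4  0.4  0. ] tool y dir deg 35.1 tcp [ 0.6548 -0.1176  0.1122]
None
```

```bash
python3 -m handwheel '[[24,0.6,0,0,24],[24,0.6,0,0,24],[0,0,12,0,24],[0,0,12,0,24],[0,0,10,0,24],[0,0,3,0,24],[0,0,1,0,24],[0,0,1,0,24],[0,0,1,0,24],[0,0,0,0,24]]'
python3 -m handwheel '[[0,0,1,0,24],[0,0,1,0,24],[0,0,1,0,24],[0,0,0.5,0,24],[0,0,0.5,0,24],[0,0,0,0,24],[0,0,0,0,24],[0,0,0,0,24],[0,0,0,0,24],[0,0,0,0,24]]'
python3 -c "
from h import *
togo(.6283,-.0777,.027);print(env.read_state()['ft_force'])"
```

```text
t: 17.95
ee_pos: [0.6283, -0.0777, 0.0724]
ee_rot: [0.0, 0.461, 0.888, 0.0]
ft_force: [-1.2, 0.4, -2.0]
grip_width: 0.0296
grasp_force: 20.0
t: 19.2
ee_pos: [0.6281, -0.0777, 0.0682]
ee_rot: [-0.0, 0.461, 0.888, -0.0]
ft_force: [-0.5, 0.1, -1.1]
grip_width: 0.0295
grasp_force: 20.0
togo mm [-0.1  0.1 41.2] tool y dir deg 35.1 tcp [ 0.6281 -0.0777  0.0682]
[-0.45821563  0.08572598 -1.06125994]
```

```bash
python3 -m handwheel '[[0,0,4,0,24],[0,0,6,0,24],[0,0,6,0,24],[0,0,6,0,24],[0,0,6,0,24],[0,0,6,0,24],[0,0,4,0,24],[0,0,2,0,24],[0,0,0.8,0,24],[0,0,0,0,24]]'
python3 -c "
from h import *
togo(.6283,-.0777,.027);print(env.read_state()['ft_force'])"
```

```text
t: 20.45
ee_pos: [0.6283, -0.0777, 0.0276]
ee_rot: [0.0, 0.461, 0.888, 0.0]
ft_force: [0.5, -0.0, -0.7]
grip_width: 0.0293
grasp_force: 20.0
togo mm [-0.   0.   0.6] tool y dir deg 35.1 tcp [ 0.6283 -0.0777  0.0276]
[ 0.47723927 -0.04083317 -0.65586903]
```

```bash
python3 -m handwheel '[[0,0,0.8,0,24],[0,0,0,0,24],[0,0,-4,0,24],[0,0,-20,0,24],[0,0,-30,0,24],[0,0,-30,0,24],[25,2,0,0,24],[45,2,0,0,24],[45,2,0,0,24],[45,2,0,0,24]]'
python3 -m handwheel '[[50,2,0,0,24],[50,2,0,0,24],[50,2,0,0,24],[45,2,0,0,24],[41,0.6,0,0,24],[0,0,15,0,24],[0,0,20,0,24],[0,0,12,0,24],[0,0,5,0,24],[0,0,2,0,24]]'
python3 -c "
from h import *
togo(.4146,.2562,.0530);print(env.read_state()['ft_force'])"
```

```text
t: 21.7
ee_pos: [0.5395, 0.0598, 0.1094]
ee_rot: [-0.001, 0.461, 0.888, -0.0]
ft_force: [-0.2, 0.2, -0.4]
grip_width: 0.0294
grasp_force: 20.0
t: 22.95
ee_pos: [0.4138, 0.2553, 0.0562]
ee_rot: [-0.0, 0.461, 0.887, -0.0]
ft_force: [0.8, 0.2, -0.6]
grip_width: 0.0297
grasp_force: 20.0
togo mm [0.2 1.2 3.2] tool y dir deg 35.1 tcp [0.4138 0.2553 0.0562]
[ 0.84462387  0.21674107 -0.58669657]
```

```bash
python3 -m handwheel '[[0,0,1.5,0,24],[0,0,1,0,24],[0,0,0.5,0,24],[0,0,0,0,24],[0,0,0,0,46],[0,0,0,0,46],[0,0,0,0,46],[0,0,0,0,50],[0,0,-20,0,55],[0,0,-40,0,55]]'
python3 -m handwheel '[[0,0,-25,0,55],[-25,-17,-10,0,55],[-45,-28,0,0,55],[-45,-28,0,0,55],[-45,-28,0,0,55],[-45,-28,0,0,55],[-45,-28,0,0,55],[-29,-18,0,0,55],[0,0,0,0,55],[0,0,0,0,55]]'
python3 - <<'E'
from h import *
v=snap('wrist'); save(v,'w5.pkl'); togo(.4308,-.0735,.013); t=snap('top')
cv2.imwrite('pics/w5.png',np.hstack([cv2.resize(v['img'],(400,300)),cv2.resize(t['img'][140:290,100:300],(400,300))]))
print(proj(v,(.4308,-.0735,.042))*400/512)
E
```

```text
t: 24.2
ee_pos: [0.4121, 0.2548, 0.1123]
ee_rot: [-0.001, 0.461, 0.888, -0.002]
ft_force: [-0.1, -0.0, -0.1]
grip_width: 0.0549
grasp_force: 0.0
t: 25.45
ee_pos: [0.4311, -0.0727, 0.1485]
ee_rot: [-0.0, 0.461, 0.887, 0.0]
ft_force: [0.1, -0.2, -0.3]
grip_width: 0.0549
grasp_force: 0.0
togo mm [ -0.9  -0.9 135.5] tool y dir deg 35.2 tcp [ 0.4311 -0.0723  0.1485]
[[196.19948918 148.85804613]]
```

View pics/w5.png

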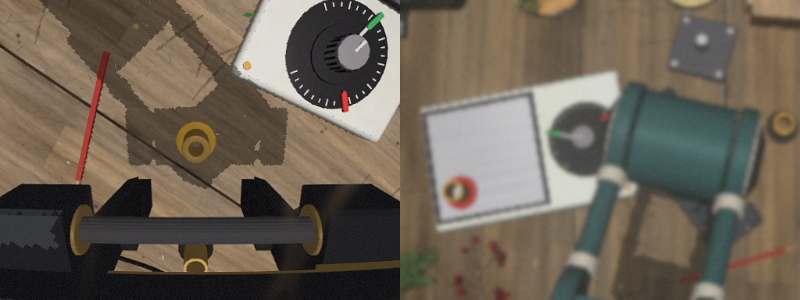

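The red cup stands on the plate at (460,192), the dial is still on green, and yellow is where I expected it at (196,147).

```bash
python3 -m handwheel '[[-0.9,-0.9,20,0,55],[0,0,25,0,55],[0,0,25,0,55],[0,0,25,0,55],[0,0,25,0,55],[0,0,10,0,55],[0,0,5.5,0,55],[0,0,0,0,24],[0,0,0,0,24],[0,0,0,0,24]]' 20
python3 -m handwheel '[[0,0,0,0,24],[0,0,0,0,24],[0,0,-10,0,24],[0,0,-30,0,24],[0,0,-30,0,24],[0,0,-30,0,24],[-17,24,0,0,24],[-25,34,0,0,24],[-30,40,0,0,24],[-30,40,0,0,24]]'
python3 -m handwheel '[[-14.8,21.3,0,0,24],[0,0,0,0,24],[0,0,12,0,24],[0,0,12,0,24],[0,0,10,0,24],[0,0,3,0,24],[0,0,1,0,24],[0,0,1,0,24],[0,0,0,0,24],[0,0,0,0,24]]'
python3 -c "
from h import *
togo(.6283,-.0777,.072);print(env.read_state()['ft_force'])"
```

```text
t: 26.8
ee_pos: [0.4318, -0.0746, 0.0139]
ee_rot: [0.001, 0.461, 0.888, 0.0]
ft_force: [-0.5, 0.6, 1.8]
grip_width: 0.0286
grasp_force: 20.0
t: 28.05
ee_pos: [0.6036, -0.0784, 0.1132]
ee_rot: [-0.0, 0.461, 0.888, -0.0]
ft_force: [-1.0, -0.0, 0.4]
grip_width: 0.029
grasp_force: 20.0
t: 29.3
ee_pos: [0.6288, -0.0783, 0.0744]
ee_rot: [0.0, 0.461, 0.888, 0.0]
ft_force: [0.5, -0.1, -0.9]
grip_width: 0.0288
grasp_force: 20.0
togo mm [ 0.7 -0.1  2.4] tool y dir deg 35.1 tcp [ 0.6288 -0.0783  0.0744]
[ 0.45852882 -0.05492569 -0.92116942]
```

```bash
python3 -m handwheel '[[0.7,0,0.5,0,24],[0,0,0.5,0,24],[0,0,0.5,0,24],[0,0,0.5,0,24],[0,0,0.3,0,24],[0,0,0.3,0,24],[0,0,0,0,24],[0,0,0,0,24],[0,0,0,0,24],[0,0,0,0,24]]'
```

```text
t: 30.55
ee_pos: [0.6283, -0.0777, 0.0725]
ee_rot: [0.0, 0.461, 0.888, 0.0]
ft_force: [-3.6, 0.8, 6.8]
grip_width: 0.0285
grasp_force: 20.0
```

Yellow stops on the pin: about 7 N with the underside at pin-tip height. It goes in the tray.

```bash
python3 -m handwheel '[[0,0,-5,0,24],[0,0,-15,0,24],[0,0,-20,0,24],[-19,-25,0,0,24],[-30,-40,0,0,24],[-30,-40,0,0,24],[-30,-40,0,0,24],[-30,-40,0,0,24],[-30,-40,0,0,24],[-30,-40,0,0,24]]'
python3 -m handwheel '[[-20.4,-29.5,0,0,24],[0,0,0,0,24],[0,0,15,0,24],[0,0,20,0,24],[0,0,20,0,24],[0,0,15,0,24],[0,0,8,0,24],[0,0,4,0,24],[0,0,0,0,24],[0,0,0,0,24]]'
python3 -c "
from h import *
togo(.5131,-.4263,.0275);print(env.read_state()['ft_force'],env.read_state()['q'])"
```

```text
t: 31.8
ee_pos: [0.526, -0.395, 0.1135]
ee_rot: [0.001, 0.461, 0.888, -0.0]
ft_force: [1.5, -0.3, -0.6]
grip_width: 0.0289
grasp_force: 20.0
t: 33.05
ee_pos: [0.514, -0.4271, 0.0304]
ee_rot: [0.001, 0.461, 0.888, -0.0]
ft_force: [0.3, -0.7, -0.3]
grip_width: 0.0291
grasp_force: 20.0
togo mm [ 1.2 -0.3  2.9] tool y dir deg 35.1 tcp [ 0.514  -0.4271  0.0304]
[ 0.34690016 -0.72136762 -0.33952807] [-7.30565478e-01  4.39771887e-01  1.78251403e+00 -5.50992902e-06
  9.17795022e-01 -1.34363467e+00]
```

```bash
python3 -m handwheel '[[0,0,1.5,0,24],[0,0,1,0,24],[0,0,0.5,0,24],[0,0,0,0,24],[0,0,0,0,46],[0,0,0,0,46],[0,0,0,0,46],[0,0,0,0,50],[0,0,-20,0,55],[0,0,-40,0,55]]'
python3 -m handwheel '[[0,0,-40,0,55],[0,0,-20,0,55],[30,28,0,0,55],[40,38,0,0,55],[40,38,0,0,55],[3,3,0,0,55],[0,0,0,0,55],[0,0,0,0,55],[0,0,0,0,55],[0,0,0,0,55]]'
python3 - <<'E'
from h import *
v=snap('wrist'); save(v,'w6.pkl'); togo(.537,-.273,.013); t=snap('scene')
cv2.imwrite('pics/w6.png',np.hstack([cv2.resize(v['img'],(400,300)),cv2.resize(t['img'][180:330,200:400],(400,300))]))
print(proj(v,(.537,-.273,.042))*400/512)
E
```

```text
t: 34.3
ee_pos: [0.5124, -0.4255, 0.0859]
ee_rot: [-0.002, 0.461, 0.888, 0.0]
ft_force: [-0.2, -0.2, -0.8]
grip_width: 0.0551
grasp_force: 0.0
t: 35.55
ee_pos: [0.5358, -0.2735, 0.1464]
ee_rot: [-0.0, 0.461, 0.887, -0.0]
ft_force: [-0.9, 0.3, 0.0]
grip_width: 0.0548
grasp_force: 0.0
togo mm [ -0.4   1.1 133.4] tool y dir deg 35.1 tcp [ 0.5359 -0.2733  0.1464]
[[198.13071601 149.03585511]]
```

View pics/w6.png

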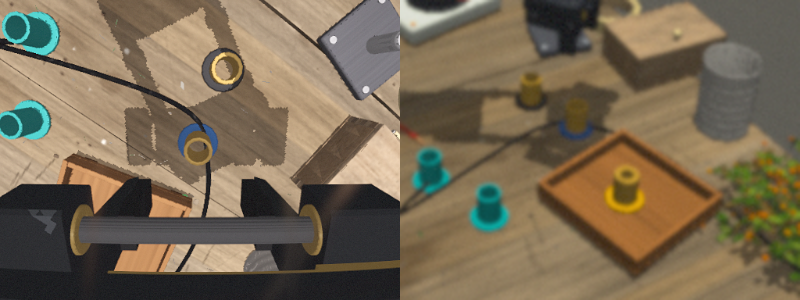

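Yellow stands upright in the tray at (625,190). Blue's bore is at (198,151), about 1–2 mm off the prediction, so I'm grasping it with that correction.

```bash
python3 -m handwheel '[[-1.7,1,20,0,55],[0,0,25,0,55],[0,0,25,0,55],[0,0,25,0,55],[0,0,23,0,55],[0,0,10,0,55],[0,0,5,0,55],[0,0,0,0,24],[0,0,0,0,24],[0,0,0,0,24]]' 20
python3 -m handwheel '[[0,0,0,0,24],[0,0,0,0,24],[0,0,-10,0,24],[0,0,-30,0,24],[0,0,-30,0,24],[0,0,-30,0,24],[17,27,0,0,24],[23,40,0,0,24],[23,40,0,0,24],[23,40,0,0,24]]'
python3 -m handwheel '[[23,39.5,0,0,24],[0,0,0,0,24],[0,0,12,0,24],[0,0,10,0,24],[0,0,10,0,24],[0,0,3,0,24],[0,0,0,0,24],[0,0,0,0,24],[0,0,0,0,24],[0,0,0,0,24]]'
python3 -c "
from h import *
togo(.6283,-.0777,.072);print(env.read_state()['ft_force'])"
```

```text
t: 36.9
ee_pos: [0.5386, -0.2738, 0.0145]
ee_rot: [0.001, 0.461, 0.888, -0.0]
ft_force: [-0.3, -0.4, -0.0]
grip_width: 0.03
grasp_force: 20.0
t: 38.15
ee_pos: [0.6086, -0.1172, 0.1137]
ee_rot: [-0.0, 0.461, 0.887, -0.0]
ft_force: [0.5, 0.3, -1.2]
grip_width: 0.0298
grasp_force: 20.0
t: 39.4
ee_pos: [0.6279, -0.0769, 0.0789]
ee_rot: [0.0, 0.461, 0.888, 0.0]
ft_force: [1.2, 0.1, 0.1]
grip_width: 0.0302
grasp_force: 20.0
togo mm [-0.9 -0.1  6.9] tool y dir deg 35.1 tcp [ 0.6279 -0.0769  0.0789]
[1.1771862  0.10609291 0.05461921]
```

Underside is at about 0.065. Lowering by 9 mm slowly; the pin's top is 6 mm down.

```bash
python3 -m handwheel '[[-0.9,0,2,0,24],[0,0,1.5,0,24],[0,0,1,0,24],[0,0,0.6,0,24],[0,0,0.6,0,24],[0,0,0.6,0,24],[0,0,0.6,0,24],[0,0,0.6,0,24],[0,0,0,0,24],[0,0,0,0,24]]'
```

```text
t: 40.65
ee_pos: [0.6282, -0.0777, 0.071]
ee_rot: [0.0, 0.461, 0.888, 0.0]
ft_force: [-0.1, 0.1, -1.0]
grip_width: 0.0299
grasp_force: 20.0
```

```bash
python3 -m handwheel '[[0,0,0.6,0,24],[0,0,0.6,0,24],[0,0,0.6,0,24],[0,0,0.6,0,24],[0,0,0.6,0,24],[0,0,0,0,24],[0,0,0,0,24],[0,0,0,0,24],[0,0,0,0,24],[0,0,0,0,24]]'
```

```text
t: 41.9
ee_pos: [0.6282, -0.0777, 0.0681]
ee_rot: [0.0, 0.461, 0.888, 0.0]
ft_force: [-1.0, -0.2, -0.1]
grip_width: 0.0298
grasp_force: 20.0
```

```bash
python3 -m handwheel '[[0,0,4,0,24],[0,0,6,0,24],[0,0,6,0,24],[0,0,6,0,24],[0,0,6,0,24],[0,0,5,0,24],[0,0,3,0,24],[0,0,2,0,24],[0,0,1,0,24],[0,0,0.7,0,24]]'
python3 -m handwheel '[[0,0,0.4,0,24],[0,0,0,0,24],[0,0,-4,0,24],[0,0,-20,0,24],[0,0,-30,0,24],[0,0,-30,0,24],[25,0,0,0,24],[45,0,0,0,24],[45,0,0,0,24],[45,0,0,0,24]]'
python3 -c "
from h import *
togo(.4932,.2714,.0549)"
```

```text
t: 43.15
ee_pos: [0.6283, -0.0777, 0.0285]
ee_rot: [0.0, 0.461, 0.888, 0.0]
ft_force: [-1.0, 0.5, 3.3]
grip_width: 0.0301
grasp_force: 20.0
t: 44.4
ee_pos: [0.5329, 0.0551, 0.1106]
ee_rot: [-0.001, 0.461, 0.888, -0.0]
ft_force: [1.1, 0.6, -0.9]
grip_width: 0.03
grasp_force: 20.0
togo mm [199.6  92.1  55.9] tool y dir deg 35.1 tcp [0.5329 0.0551 0.1106]
```

```bash
python3 -m handwheel '[[45,20,0,0,24],[45,20,0,0,24],[45,20,0,0,24],[45,20,0,0,24],[23.5,9.7,0,0,24],[0,0,15,0,24],[0,0,20,0,24],[0,0,12,0,24],[0,0,5,0,24],[0,0,1,0,24]]'
python3 -c "
from h import *
togo(.4932,.2714,.0549)"
```

```text
t: 45.65
ee_pos: [0.4921, 0.2707, 0.0584]
ee_rot: [-0.0, 0.461, 0.887, -0.0]
ft_force: [-0.0, 0.1, -0.8]
grip_width: 0.0298
grasp_force: 20.0
togo mm [-0.   1.3  3.5] tool y dir deg 35.1 tcp [0.4921 0.2707 0.0584]
```

```bash
python3 -m handwheel '[[0,0,2,0,24],[0,0,1,0,24],[0,0,0.5,0,24],[0,0,0,0,24],[0,0,0,0,46],[0,0,0,0,46],[0,0,0,0,46],[0,0,0,0,50],[0,0,-20,0,55],[0,0,-40,0,55]]'
python3 -m handwheel '[[0,0,-35,0,55],[-30,-19,0,0,55],[-45,-29,0,0,55],[-45,-29,0,0,55],[-45,-29,0,0,55],[-45,-29,0,0,55],[-45,-29,0,0,55],[-45,-29,0,0,55],[-45,-29,0,0,55],[-45,-27,0,0,55]]'
python3 -m handwheel '[[0,0,0,0,55],[0,0,0,0,55],[0,0,0,0,55],[0,0,0,0,55],[0,0,0,0,55],[0,0,0,0,55],[0,0,0,0,55],[0,0,0,0,55],[0,0,0,0,55],[0,0,0,0,55]]'
python3 - <<'E'
from h import *
v=snap('wrist'); save(v,'w7.pkl'); togo(.5127,-.191,.014); t=snap('top')
cv2.imwrite('pics/w7.png',np.hstack([cv2.resize(v['img'],(400,300)),cv2.resize(t['img'][140:290,100:300],(400,300))]))
print(proj(v,(.5127,-.191,.042))*400/512)
E
```

```text
t: 46.9
ee_pos: [0.4905, 0.2703, 0.1139]
ee_rot: [-0.002, 0.461, 0.888, -0.002]
ft_force: [0.6, -0.0, 0.3]
grip_width: 0.055
grasp_force: 0.0
t: 48.15
ee_pos: [0.5129, -0.1928, 0.1506]
ee_rot: [0.0, 0.461, 0.887, 0.0]
ft_force: [0.5, 0.0, 1.0]
grip_width: 0.0554
grasp_force: 0.0
t: 49.4
ee_pos: [0.5131, -0.1911, 0.1504]
ee_rot: [-0.0, 0.461, 0.888, -0.0]
ft_force: [-0.3, 0.0, 0.2]
grip_width: 0.055
grasp_force: 0.0
togo mm [  0.3  -0.3 136.4] tool y dir deg 35.1 tcp [ 0.5131 -0.1911  0.1504]
[[196.64944434 147.52420851]]
```

View pics/w7.png

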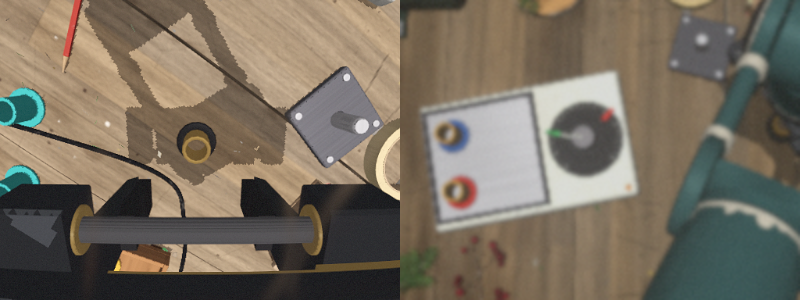

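Blue and red both stand on the plate and the dial is still on green. Black's bore is at (196,149), where expected.

```bash
python3 -m handwheel '[[-0.8,-0.3,20,0,55],[0,0,25,0,55],[0,0,25,0,55],[0,0,25,0,55],[0,0,25,0,55],[0,0,11,0,55],[0,0,5.5,0,55],[0,0,0,0,24],[0,0,0,0,24],[0,0,0,0,24]]' 20
python3 -m handwheel '[[0,0,0,0,24],[0,0,0,0,24],[0,0,-10,0,24],[0,0,-30,0,24],[0,0,-30,0,24],[0,0,-30,0,24],[5,25,0,0,24],[7,40,0,0,24],[7,40,0,0,24],[7,40,0,0,24]]'
python3 -m handwheel '[[2,15,0,0,24],[0,0,0,0,24],[0,0,12,0,24],[0,0,10,0,24],[0,0,10,0,24],[0,0,3,0,24],[0,0,0,0,24],[0,0,0,0,24],[0,0,0,0,24],[0,0,0,0,24]]'
python3 -c "
from h import *
togo(.6283,-.0777,.072);print(env.read_state()['ft_force'])"
```

```text
t: 50.75
ee_pos: [0.514, -0.1922, 0.0148]
ee_rot: [0.001, 0.461, 0.888, 0.0]
ft_force: [0.0, 0.6, 1.7]
grip_width: 0.0287
grasp_force: 19.9
t: 52.0
ee_pos: [0.6173, -0.0862, 0.1139]
ee_rot: [-0.0, 0.461, 0.888, -0.0]
ft_force: [0.4, -0.4, -1.3]
grip_width: 0.0289
grasp_force: 19.9
t: 53.25
ee_pos: [0.6283, -0.0768, 0.0793]
ee_rot: [0.0, 0.461, 0.888, 0.0]
ft_force: [0.3, 0.5, -0.9]
grip_width: 0.029
grasp_force: 19.9
togo mm [-0.7 -0.5  7.3] tool y dir deg 35.1 tcp [ 0.6283 -0.0768  0.0793]
[ 0.31639602  0.54560975 -0.89386319]
```

```bash
python3 -m handwheel '[[-0.7,-0.5,2,0,24],[0,0,1.5,0,24],[0,0,1,0,24],[0,0,0.6,0,24],[0,0,0.6,0,24],[0,0,0.6,0,24],[0,0,0.6,0,24],[0,0,0,0,24],[0,0,0,0,24],[0,0,0,0,24]]'
```

```text
t: 54.5
ee_pos: [0.6281, -0.0778, 0.0721]
ee_rot: [0.0, 0.461, 0.888, -0.0]
ft_force: [0.2, 0.6, -1.5]
grip_width: 0.0283
grasp_force: 19.9
```

```bash
python3 -m handwheel '[[0,0,0.6,0,24],[0,0,0.6,0,24],[0,0,0.6,0,24],[0,0,0,0,24],[0,0,0,0,24],[0,0,0,0,24],[0,0,0,0,24],[0,0,0,0,24],[0,0,0,0,24],[0,0,0,0,24]]'
```

```text
t: 55.75
ee_pos: [0.628, -0.0777, 0.0702]
ee_rot: [-0.0, 0.461, 0.888, -0.0]
ft_force: [-0.4, -0.5, -0.2]
grip_width: 0.0283
grasp_force: 19.9
```

```bash
python3 -m handwheel '[[0,0,3,0,24],[0,0,4,0,24],[0,0,6,0,24],[0,0,6,0,24],[0,0,6,0,24],[0,0,6,0,24],[0,0,5,0,24],[0,0,3,0,24],[0,0,1.5,0,24],[0,0,0.6,0,24]]'
python3 -m handwheel '[[0,0,0.5,0,24],[0,0,0.4,0,24],[0,0,0,0,24],[0,0,0,0,24],[0,0,0,0,24],[0,0,0,0,24],[0,0,0,0,24],[0,0,0,0,24],[0,0,0,0,24],[0,0,0,0,24]]'
```

```text
t: 57.0
ee_pos: [0.6281, -0.0777, 0.0291]
ee_rot: [0.0, 0.461, 0.888, 0.0]
ft_force: [1.1, 0.2, -1.6]
grip_width: 0.0289
grasp_force: 19.9
t: 58.25
ee_pos: [0.6282, -0.0777, 0.0288]
ee_rot: [0.0, 0.461, 0.888, 0.0]
ft_force: [-2.8, -0.4, 6.0]
grip_width: 0.0286
grasp_force: 19.9
```

```bash
python3 -m handwheel '[[0,0,-4,0,24],[0,0,-20,0,24],[0,0,-30,0,24],[0,0,-30,0,24],[25,2,0,0,24],[45,3,0,0,24],[45,3,0,0,24],[45,3,0,0,24],[45,3,0,0,24],[45,3,0,0,24]]'
python3 -m handwheel '[[40,3,0,0,24],[21,2.6,0,0,24],[0,0,0,0,24],[0,0,15,0,24],[0,0,20,0,24],[0,0,12,0,24],[0,0,6,0,24],[0,0,0,0,24],[0,0,0,0,24],[0,0,0,0,24]]'
python3 -c "
from h import *
togo(.4682,.1901,.0552)"
```

```text
t: 59.5
ee_pos: [0.4949, 0.1383, 0.1109]
ee_rot: [-0.001, 0.461, 0.888, -0.001]
ft_force: [0.3, 0.9, -1.4]
grip_width: 0.0286
grasp_force: 19.9
t: 60.75
ee_pos: [0.4682, 0.1898, 0.0599]
ee_rot: [0.0, 0.461, 0.888, 0.001]
ft_force: [0.1, 0.1, -0.8]
grip_width: 0.0284
grasp_force: 19.9
togo mm [0.2 0.2 4.7] tool y dir deg 35.1 tcp [0.4682 0.1898 0.0599]
```

```bash
python3 -m handwheel '[[0,0,2.5,0,24],[0,0,1.3,0,24],[0,0,0.8,0,24],[0,0,0.2,0,24],[0,0,0,0,46],[0,0,0,0,46],[0,0,0,0,46],[0,0,0,0,50],[0,0,-20,0,55],[0,0,-40,0,55]]'
python3 -m handwheel '[[0,0,-40,0,56],[-25,-10.7,-22,0,56],[-25,-10.7,0,0,56],[-25,-10.7,0,0,56],[-24,-10.6,0,0,56],[0,0,0,-10,56],[0,0,0,-10,56],[0,0,0,-10,56],[0,0,0,-3,56],[0,0,0,0,56]]'
python3 - <<'E'
from h import *
v=snap('wrist'); save(v,'w8.pkl'); dial(v,(.4898,.0845));togo(.4902,.0843,.0466); print(env.read_state()['q']);t=snap('top'); s=snap('scene')
cv2.imwrite('pics/w8.png',np.hstack([cv2.resize(t['img'][150:300,90:290],(400,300)),cv2.resize(s['img'][120:320,130:396],(400,300))]))
E
```

```text
t: 62.0
ee_pos: [0.4657, 0.189, 0.113]
ee_rot: [-0.002, 0.461, 0.888, -0.002]
ft_force: [0.4, 1.4, 0.3]
grip_width: 0.0546
grasp_force: 0.0
t: 63.25
ee_pos: [0.4895, 0.084, 0.1763]
ee_rot: [-0.0, 0.19, 0.982, -0.0]
ft_force: [-0.2, -0.3, 0.1]
grip_width: 0.0561
grasp_force: 0.0
green 162 79.07 2.3
greentip 45 78.93 2.6
red 146 -42.11 2.5
redtip 36 -42.1 2.7
ptr 46 78.85 1.9
togo mm [ -0.5   0.5 129.7] tool y dir deg 68.1 tcp [0.4895 0.0841 0.1763]
[ 1.19925238e-01 -2.61040885e-02  2.04587519e+00 -3.79097471e-06
  1.12190670e+00 -1.06815866e+00]
```

View pics/w8.png

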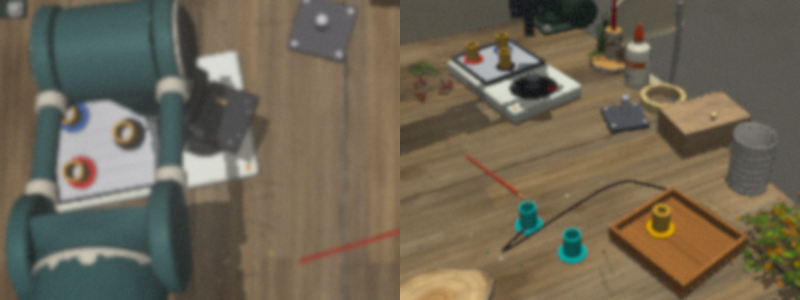

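All four cups are sorted: red, blue and black on the plate, yellow in the tray. Now turning the dial 121° to red.

```bash
python3 -m handwheel '[[-0.5,0.5,25,0,56],[0,0,30,0,56],[0,0,30,0,56],[0,0,30,0,56],[0,0,14.5,0,56],[0,0,0,0,25],[0,0,0,0,25],[0,0,0,0,25],[0,0,0,0,25],[0,0,0,0,25]]' 25
python3 -m handwheel '[[0,0,0,8,25],[0,0,0,8,25],[0,0,0,8,25],[0,0,0,8,25],[0,0,0,8,25],[0,0,0,8,25],[0,0,0,8,25],[0,0,0,8,25],[0,0,0,8,25],[0,0,0,8,25]]'
python3 -m handwheel '[[0,0,0,8,25],[0,0,0,8,25],[0,0,0,8,25],[0,0,0,8,25],[0,0,0,5,25],[0,0,0,2.3,25],[0,0,0,0,25],[0,0,0,0,25],[0,0,0,0,56],[0,0,0,0,56]]'
python3 -m handwheel '[[0,0,0,0,56],[0,0,-30,0,56],[0,0,-50,0,56],[0,0,-50,0,56],[0,0,0,-10,56],[0,0,0,-10,56],[0,0,0,-10,56],[0,0,0,-10,56],[0,0,0,-10,56],[0,0,0,-10,56]]'
python3 -m handwheel '[[0,0,0,-10,56],[0,0,0,-10,56],[0,0,0,-10,56],[0,0,0,-10,56],[0,0,0,-10,56],[0,0,0,-10,56],[0,0,0,0,56],[0,0,0,0,56],[0,0,0,0,56],[0,0,0,0,56]]'
python3 - <<'E'
from h import *
v=snap('wrist'); save(v,'w9.pkl'); dial(v,(.4898,.0845));togo(.4902,.0843,.0466)
E
```

```text
t: 64.65
ee_pos: [0.4914, 0.0842, 0.0482]
ee_rot: [0.001, 0.19, 0.982, 0.0]
ft_force: [-1.3, -2.8, 6.4]
grip_width: 0.0308
grasp_force: 25.1
t: 65.9
ee_pos: [0.4909, 0.0839, 0.0482]
ee_rot: [0.001, 0.778, 0.629, 0.0]
ft_force: [-3.5, -3.7, 8.3]
grip_width: 0.0308
grasp_force: 25.1
t: 67.15
ee_pos: [0.4902, 0.0846, 0.0468]
ee_rot: [-0.0, 0.943, 0.332, 0.0]
ft_force: [0.1, 0.3, -0.0]
grip_width: 0.0485
grasp_force: 0.0
t: 68.4
ee_pos: [0.49, 0.0845, 0.1766]
ee_rot: [-0.0, 0.648, 0.761, -0.0]
ft_force: [1.3, 0.1, -1.1]
grip_width: 0.0561
grasp_force: 0.0
t: 69.65
ee_pos: [0.4903, 0.0844, 0.1769]
ee_rot: [0.0, 0.184, 0.983, 0.0]
ft_force: [-0.4, 1.0, -0.2]
grip_width: 0.0563
grasp_force: 0.0
green 166 79.02 2.3
greentip 45 78.85 2.5
red 141 -42.08 2.4
redtip 31 -42.06 2.6
ptr 49 -38.05 2.3
togo mm [ 0.000e+00 -1.000e-01  1.303e+02] tool y dir deg 68.8 tcp [0.4903 0.0844 0.1769]
```

```bash
python3 -m handwheel '[[0,0,25,0,56],[0,0,30,0,56],[0,0,30,0,56],[0,0,30,0,56],[0,0,15,0,56],[0,0,0,0,25],[0,0,0,0,25],[0,0,0,0,25],[0,0,0,0,25],[0,0,0,0,25]]'
python3 -m handwheel '[[0,0,0,1.5,25],[0,0,0,1.5,25],[0,0,0,0.8,25],[0,0,0,0,25],[0,0,0,0,56],[0,0,0,0,56],[0,0,0,0,56],[0,0,-30,0,56],[0,0,-50,0,56],[0,0,-50,0,56]]'
python3 - <<'E'
from h import *
v=snap('wrist'); save(v,'w10.pkl'); dial(v,(.4898,.0845)); dial(v,(.4903,.084))
cv2.imwrite('pics/w10.png',cv2.resize(v['img'][150:250,190:320],None,fx=6,fy=6,interpolation=cv2.INTER_NEAREST))
E
```

```text
t: 70.95
ee_pos: [0.4914, 0.0842, 0.0482]
ee_rot: [0.001, 0.184, 0.983, 0.0]
ft_force: [-0.5, -2.3, 6.0]
grip_width: 0.0309
grasp_force: 25.1
t: 72.2
ee_pos: [0.4895, 0.0844, 0.1776]
ee_rot: [-0.001, 0.216, 0.976, -0.0]
ft_force: [-0.2, 0.5, 0.6]
grip_width: 0.0561
grasp_force: 0.0
green 162 79.14 2.3
greentip 44 78.99 2.5
red 134 -42.11 2.4
redtip 28 -42.33 2.9
ptr 51 -41.83 2.6
green 160 79.89 2.3
greentip 41 79.78 2.4
red 139 -42.07 2.5
redtip 34 -42.32 2.9
ptr 49 -42.14 2.0
```

View pics/w10.png

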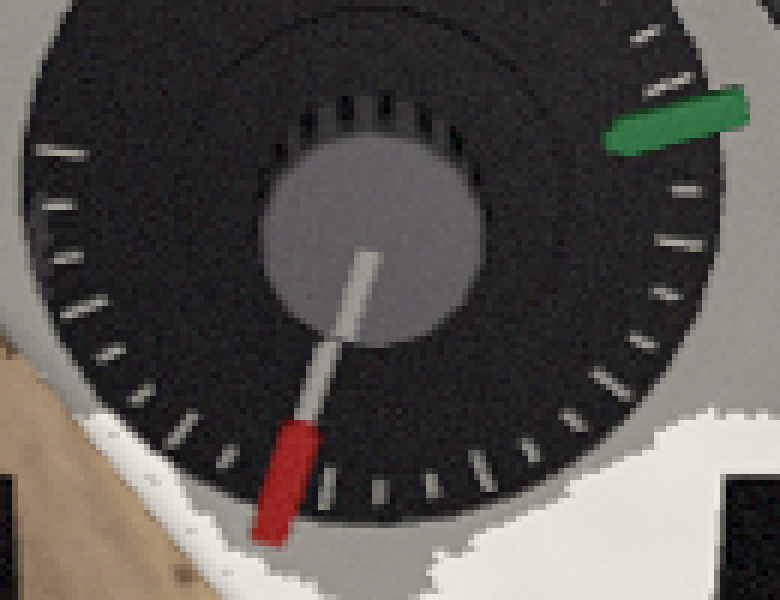

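```bash
python3 -m handwheel '[[0,-20,-10,0,56],[0,-40,0,0,56],[0,-40,0,0,56],[0,-40,0,0,56],[0,-40,0,0,56],[0,-20,0,0,56],[0,0,0,0,56],[0,0,0,0,56],[0,0,0,0,56],[0,0,0,0,56]]'
python3 - <<'E'
from h import *
t=snap('top'); s=snap('scene')
cv2.imwrite('pics/fin.png',np.hstack([cv2.resize(t['img'][150:300,90:290],(400,300)),cv2.resize(s['img'][120:320,130:396],(400,300))]))
E
```

```text
t: 73.5
ee_pos: [0.406, -0.0964, 0.1868]
ee_rot: [-0.0, 0.216, 0.976, 0.0]
ft_force: [-0.3, 0.5, -0.0]
grip_width: 0.0557
grasp_force: 0.0
```

View pics/fin.png

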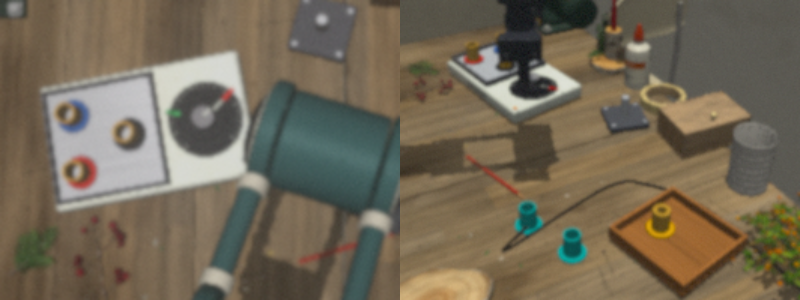

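Three cups stand on the plate, yellow is in the tray and the dial is on red. Nothing else on the bench has moved, so I'm handing in.

```bash
python3 -c "
from cell import env
print(env.finish_job())"
```

```text
the job is handed in; nothing more can be done
None
```

The job is handed in, with no verdict returned: the red, blue and black cups fit the pin and stand on the plate, the yellow cup stopped on the pin and stands in the reject tray, the white cup was absent, and the dial went to green first and to red only after sorting (within about 1° by camera).

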